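# Seat the phone and hold the inspection mirror on its charging port

### The arm

A 6-joint arm with a two-finger parallel gripper is mounted at the origin on the work surface. World frame = base frame: x ahead of the robot, y to its left, z up, the work surface at z = 0. Lengths are in m, angles in rad, forces in N, time in s.
With the tool pointing down it reaches from about 0.35 to 0.775 m from the base axis. Payload 7.3 kg.
Tool frame: the origin (TCP) lies at the centre of the arm's flange, where the gripper is bolted on; the fingertips stand 178 mm ahead of it and the grasp point (between the pads) lies 159 mm ahead of it (tip_extent is the distance from the TCP to the fingertips, in m); z points along the fingers, y is the line along which they close (so a half turn about z gives the same grasp; the last joint's range is limited). The gripper opens to 92 mm and grips with 3 to 60 N. Pads are 19 mm wide; open, the fingers measure 130 mm over their backs; the gripper's body (75 mm by 190 mm) begins 47 mm behind the grasp point.
Start: joints at [-1.419, 0.342, 1.524, -0, 1.275, -0.146], TCP at [0.154, -0.502, 0.405] pointing down, gripper open.
Joint ranges: [-2.53, 2.53], [-0.77, 2.02], [0.04, 2.7], [-1, 4.14], [0.28, 2.66], [-3.11, 3.11]. Speed limits (rad/s): [2.57, 2.57, 3.14, 3.14, 3.14, 3.14].

### API

Orientations are given as [roll, pitch, yaw] about the fixed x, y, z axes, in that order (R = Rz(yaw) Ry(pitch) Rx(roll)).
In Python, from cell import * gives the robot as it stands.
- The arm moves only by the tool arm_command, never from a script. Its arguments are lists of equal length, an entry for each row: "xyz": the shift along the world's x, y, z in mm, a list of three; "spin": the turn about the world's z in degrees. In form: {"xyz": [[tx, ty, tz], ...], "spin": [spin, ...]}. A call has 1 to 20 rows; each row shifts and turns the commanded pose from where the row before left it; what a row does not reach is not made up. A row lasts 1/10 s, in which the tool goes at most 50 mm and 8.59 degrees, less where a joint would pass 70% of its speed; a pose out of reach is approached as far as the arm can. A call with a gripper value outside its range is refused whole. "jaw" is the opening, from -1 (shut) to 1 (fully open), set as the call begins (left out, the last holds). The fingers move at their own pace and stop on an object; "squeeze" is the grip in N (left out, the last holds). Time passes only in rows, so rows that do not move let the fingers close. It gives the time, the measured TCP pose, the force, the opening and the grip force at its end, in the units of the state.
- observe(): the state, without advancing time (a new reading comes with each control period).
- read_camera(name): name is "side" or "top"; returns a dict with "img" (480x640x3 uint8, red, green, blue), "depth" (480x640 float32, m along the optical axis (not along the pixel's ray), 0 where there is no reading), "fx", "fy", "cx", "cy" (pixels), "world_from_camera" (4x4, takes a point from camera to world coordinates). Camera axes: x right, y up, looking along -z (the intrinsics and any distortion apply to the point x, -y, -z); pixel columns grow to the right and rows downward; lengths in m; the calibration is good to about 2 mm. A picture is of the moment at which its call begins.
- hand_in(): hands the job in; it is judged then, once.
The state is a dict: "time": time; "qpos": joint angles; "qvel": joint speeds; "joint_efforts": joint torques, N m; "tool_pos": TCP position; "tool_rot": TCP orientation; "contact_force": force on the tool from outside, world axes, zero at the start; "torque": the same for the moment, N m; "opening": finger opening in m; "grip_force": force on a finger pad.
Only numpy, scipy, OpenCV 4.12 (cv2) and the standard library are available. Lean on these libraries where they do the work, as an engineer would, in place of code of your own. Each camera call takes 0.05 s, during which the arm holds its last target. There are 200 camera calls.

### The job

Seat the phone back-side-up, flat and square in the pocket of the holding jig, with its charging-port end at the jig's windowed end that faces the inspection mirror, and let go of it. Then turn the sprung inspection mirror by its tab until the little bench camera sees the charging port in the middle of the mirror (the geared pointer under the mirror then points at the port), and finish still holding the mirror at that angle: do not let go, as it springs back. Leave the other things on the bench where they are.

Things in the scene. Friction and masses are not known exactly. Their poses are not given: they have to be found in the camera images.
- phone: compact phone lying back up, 124 (x) x 58 (y) x 10 mm (z), about 140 g; origin at the centre of its underside, x its long axis. The charging port is in the middle of its +x end; the raised camera island (36 x 22 x 2 mm) is on its back near the -x end. Starts flat on the mat.
- port (a point): the charging port: a steel-rimmed slot 16 mm wide in the middle of the phone's +x end face, 62 mm from the phone's origin along x, 5 mm above its underside; axes as the phone's.
- jig: aluminium holding jig fixed to the bench: base plate 156 (x) x 92 (y) x 10 mm with a raised pocket. Origin at the centre of its underside, z up; +x is the end with the window for the port. Side walls 8 mm thick stand only from 35 to 57 mm either side of the middle, so the middle 70 mm of both long sides is free for fingers, down to the base plate.
- pocket (a point): centre of the pocket's grey floor (118 x 46 mm), 24 mm above the bench: the seated phone's origin lies here, axes matching. Walls leave 2 mm clearance on every side, rise 5 mm over the floor, with steep lead-in lips up to 12 mm. The -x end has one 40 mm wide wall; the +x end two posts 10 mm wide with a 36 mm window between them.
- viewer: inspection unit fixed to the bench: round foot 96 mm dia under the mirror, and on its base bar a small white bench camera (46 x 42 mm, top 53 mm up). Origin on the bench on the mirror's vertical turning axis, z up; x points from the axis to the camera, whose lens is 106 mm away, 30 mm up, and looks along -x right through the axis.
- mirror: upright mirror 50 (y) x 42 mm high, 5 thick, 13 to 55 mm up, origin as the viewer's; its face holds the turning axis and looks along its +x. A spring rests it on a stop facing the camera (mirror x = viewer x). It turns only clockwise seen from above, up to 1.45 rad, torque 0.03 to 0.15 N m, and springs back. Its x must halve the angle between the directions axis-to-camera and axis-to-port.
- grip (a point): middle of the mirror's grip tab, an upright flat tab on top of the mirror: 36 mm wide (mirror's y), 8 mm thick (mirror's x), from 55 to 85 mm above the bench, centred on the turning axis; this point is 70 mm up, axes as the mirror's. Grip from above, closing along the mirror's x, and turn about the vertical.
- pointer: thin steel needle 85 mm long, 8 mm above the bench, under the mirror on the same axis (origin as the viewer's), geared two to one to it: when the mirror is q from rest, the needle (its x axis, from axis to tip) is 2q clockwise from the viewer's x. It always shows where the camera's line of sight goes after the mirror. Nothing can push it.
- bottle_a: bystander, not part of the job: small white dropper bottle, 40 dia x 100 mm high; origin at the centre of its underside.
- bottle_b: bystander, not part of the job: clear jar with steel cap, 44 dia x 85 mm high; origin at the centre of its underside.
- tape: bystander, not part of the job: roll of tape lying flat, 70 dia x 18 mm high; origin at the centre of its underside.
- dish: bystander, not part of the job: small steel screw dish, 60 dia x 16 mm high; origin at the centre of its underside.
- driver: bystander, not part of the job: small screwdriver lying flat, 130 mm long along its x axis; origin on its underside.
- cover: bystander, not part of the job: loose phone back cover, a bare flat grey sheet 150 x 72 x 4 mm (larger and thinner than the phone); origin at the centre of its underside.
- can: bystander, not part of the job: small plastic pot, 34 dia x 38 mm high; origin at the centre of its underside.
Mind the look-alikes: they are no part of the job. What is shaped like the viewer but red is not meant.

How it is judged:
By the outcome, as a careful person would: the job done as asked, in the order asked, and still so for the second after the job is handed in, while the arm keeps its last pose, push and grip.
It also fails if it takes over 50 s, if anything falls off the work surface, if the arm or the gripper's body presses on something with over 40 N, if the wrist force passes 120 N, or if a joint passes its speed limit or range.

## Working session

There is one attempt and no reset: what is moved stays moved. The work goes in short steps, Python scripts to look and compute and a tool call to move; the robot and the scene stay as the last step left them, time stands still between calls to the robot, and variables do not carry over. Pictures are saved under pics/ and viewed, at most 10 in all, crops included, and the job is handed in when it is done.

Besides the shell and the picture viewer there is one more tool, called as name([rows], argument=value, ...), one row to a line, values as JSON. arm_command: Moves the arm, as the interface text tells. Its arguments: {"type":"object","properties":{"xyz":{"type":"array","items":{"type":"array","items":{"type":"number"}}},"spin":{"type":"array","items":{"type":"number"}},"jaw":{"type":"number"},"squeeze":{"type":"number"}},"required":["xyz","spin"]}

```bash
mkdir -p pics; ls; cat > h.py <<'E'
from cell import *
import numpy as np, cv2
def save(c,n): cv2.imwrite('pics/'+n,c['img'][:,:,::-1])
def ray(c,u,v):
    M=np.array(c['world_from_camera']); d=np.array([(u-c['cx'])/c['fx'],-(v-c['cy'])/c['fy'],-1.])
    return M[:3,3],M[:3,:3]@d
def plane(c,u,v,z):
    o,d=ray(c,u,v); return o+d*(z-o[2])/d[2]
def dep(c,u,v):
    o,d=ray(c,u,v); return o+d*c['depth'][int(round(v)),int(round(u))]
def proj(c,p):
    M=np.linalg.inv(np.array(c['world_from_camera'])); q=M[:3,:3]@np.array(p)+M[:3,3]
    return c['cx']+c['fx']*q[0]/-q[2], c['cy']-c['fy']*q[1]/-q[2]
E
python3 - <<'E'
from h import *
import pickle
for n in('top','side'):
    c=read_camera(n); save(c,n+'0.png'); pickle.dump(c,open(n+'0.pkl','wb'))
    print(n,{k:v for k,v in c.items() if k not in('img','depth')}, (c['depth']>0).mean())
print(observe())
E
```

```text
pics
top {'fx': 542.4870158322046, 'fy': 542.4870158322046, 'cx': 313.9210478014709, 'cy': 241.36703988876914, 'world_from_camera': array([[ 1.35572550e-02,  9.83453476e-01, -1.80652873e-01,
         2.97461172e-01],
       [-9.99605377e-01,  1.77754765e-02,  2.17513792e-02,
        -8.03459885e-04],
       [ 2.46026604e-02,  1.80286694e-01,  9.83306370e-01,
         1.19141362e+00],
       [ 0.00000000e+00,  0.00000000e+00,  0.00000000e+00,
         1.00000000e+00]])} 0.9960904947916667
side {'fx': 440.326878460849, 'fy': 440.326878460849, 'cx': 317.21762612695306, 'cy': 239.0622011674793, 'world_from_camera': array([[-0.95243617,  0.19160344, -0.2369672 ,  0.2135544 ],
       [-0.30457953, -0.57344452,  0.76052133,  0.82887684],
       [ 0.00983096,  0.79652339,  0.60452779,  0.75127495],
       [ 0.        ,  0.        ,  0.        ,  1.        ]])} 0.996005859375
{'time': 0.1, 'qpos': array([-1.41900278e+00,  3.42632185e-01,  1.52490510e+00, -3.37525284e-05,
        1.27538366e+00, -1.46014871e-01]), 'qvel': array([ 0.00015178, -0.00201809, -0.00222732,  0.00065248, -0.00079139,
       -0.00030222]), 'joint_efforts': array([ 2.30572623e-03, -4.32002306e+01, -2.44694424e+01,  7.19698844e-02,
        5.25782711e-02, -5.15541547e-05]), 'tool_pos': array([ 0.15404004, -0.50177024,  0.40413085]), 'tool_rot': array([-3.14027381e+00, -1.61327043e-04,  2.97818162e-01]), 'contact_force': array([0.06059364, 0.16417569, 0.50218396]), 'torque': array([-0.02295196,  0.06452922, -0.02179064]), 'grip_force': 0.0, 'opening': 0.09203832960047652}
```

View pics/top0.png

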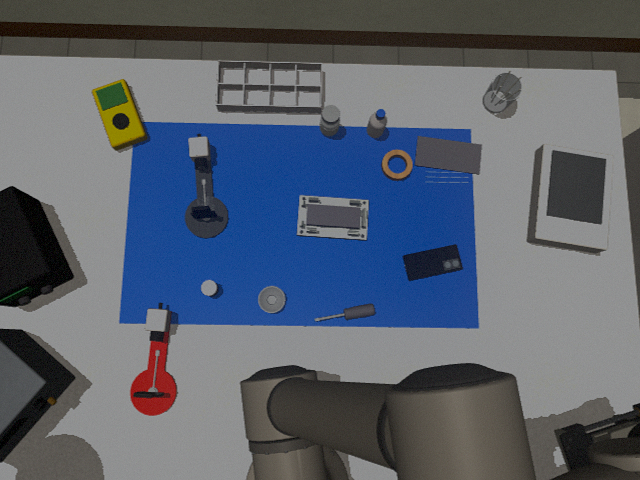

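View pics/side0.png

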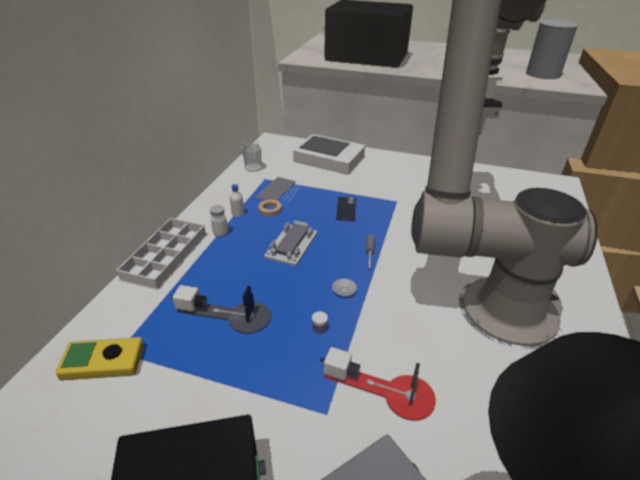

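Top view: the phone (dark, raised island at the right end) is at (433,262) and the cover (bare grey sheet) at (448,155). The jig is at (333,217), the grey-footed viewer at (207,214) and the red look-alike at (154,392). The phone is the one with the island, and the viewer is the grey one. I'll confirm both in a crop.

```bash
python3 - <<'E'
import pickle
from h import *
c=pickle.load(open('top0.pkl','rb'));s=pickle.load(open('side0.pkl','rb'))
im=c['img'][:,:,::-1]
a=cv2.resize(im[180:300,285:475],None,fx=4,fy=4,interpolation=cv2.INTER_CUBIC)[:, :760]
cv2.imwrite('pics/crop1.png',a)
b=cv2.resize(im[125:245,170:250],None,fx=4.5,fy=4.5,interpolation=cv2.INTER_CUBIC)
d=cv2.resize(s['img'][215:340,165:325,::-1],None,fx=2.7,fy=2.7,interpolation=cv2.INTER_CUBIC)
o=np.zeros((540,800,3),np.uint8); o[:b.shape[0],:b.shape[1]]=b; o[:d.shape[0],365:365+d.shape[1]]=d[:,:435]
cv2.imwrite('pics/crop2.png',o)
for u,v in((433,270),(333,217),(370,150),(220,222),(199,143),(300,230)): print((u,v),dep(c,u,v).round(4))
E
```

```text
(433, 270) [ 0.4552 -0.2907  0.0092]
(333, 217) [ 0.5673 -0.068   0.0243]
(370, 150) [ 0.7326 -0.1536  0.0021]
(220, 222) [0.5545 0.1822 0.0096]
(199, 143) [0.7201 0.2285 0.0569]
(300, 230) [0.5386 0.0043 0.0152]
```

View pics/crop1.png

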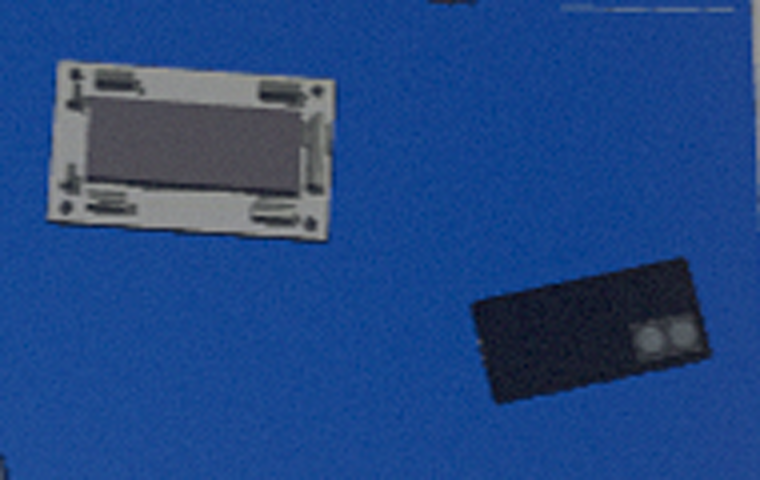

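View pics/crop2.png

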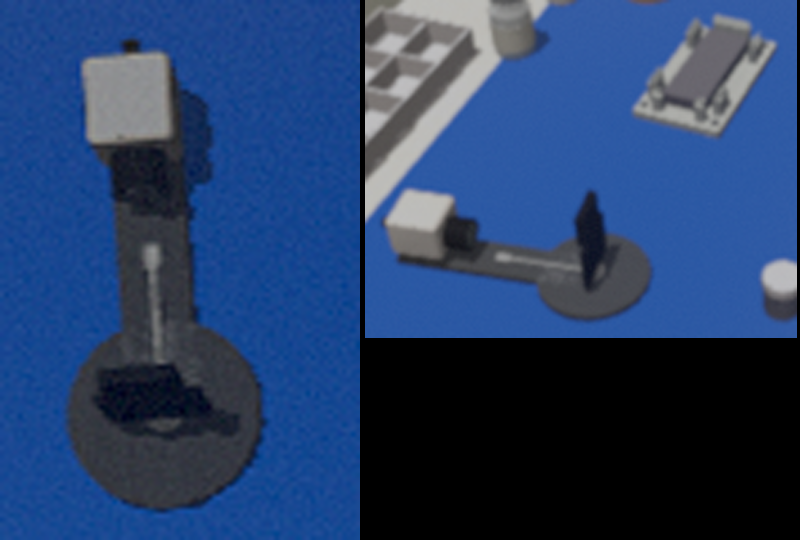

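The crops confirm the layout. The jig's two-post window end is on the left, facing the viewer, and its single wall is on the right. The phone's port is at its left end (crop1 480,345) and the island at its right end. The grey viewer's needle points from the foot disc to the white camera. Next I'll measure all of these in both views.

```bash
cat > meas.py <<'E'
from h import *
def blob(c,mask,seed):
    mask=cv2.morphologyEx(mask.astype(np.uint8),cv2.MORPH_OPEN,np.ones((2,2)))
    n,l=cv2.connectedComponents(mask,connectivity=4)
    k=l[seed[1],seed[0]]
    if k==0:
        ys,xs=np.nonzero(mask); i=np.argmin((xs-seed[0])**2+(ys-seed[1])**2); k=l[ys[i],xs[i]]
    m=(l==k).astype(np.uint8)
    return m,max(cv2.findContours(m,cv2.RETR_EXTERNAL,cv2.CHAIN_APPROX_NONE)[0],key=cv2.contourArea)[:,0]
def rect(c,ct,z):
    P=np.array([plane(c,u,v,z)[:2] for u,v in ct])*1000
    (x,y),(w,h),a=cv2.minAreaRect(P.astype(np.float32))
    if w<h: w,h,a=h,w,a+90
    return P,(round(x,1),round(y,1)),(round(w,1),round(h,1)),round((a+180)%180,2)
def medz(c,m):
    m=cv2.erode(m,np.ones((3,3)));ys,xs=np.nonzero(m); return np.median([dep(c,u,v)[2] for u,v in zip(xs,ys)])
E
python3 - <<'E'
import pickle
from meas import *
for n,S in(('top',dict(ph=(430,270),jig=(300,230),fl=(333,217),foot=(220,222),cam=(199,143))),('side',dict(ph=(345,212),jig=(283,258),fl=(292,238),foot=(262,322),cam=(186,298)))):
    c=pickle.load(open(n+'0.pkl','rb')); I=c['img'].astype(int); H=cv2.cvtColor(c['img'],cv2.COLOR_RGB2HSV)
    print(n,{k:(I[v[1],v[0]].tolist(),H[v[1],v[0]].tolist()) for k,v in S.items()})
    nb=~((H[...,1]>170)&(H[...,2]>75))
    for k in S:
        if k=='ph': m=nb;z=.010
        elif k=='jig': m=nb;z=.010
        elif k=='fl': m=(np.abs(I-I[S[k][1]-1:S[k][1]+2,S[k][0]-1:S[k][0]+2].mean((0,1))).max(2)<22);z=.024
        elif k=='foot': m=nb&(I.max(2)<110);z=.0
        else: m=(I.min(2)>110);z=.053
        m,ct=blob(c,m,S[k]); r=rect(c,ct,z); print(k,len(ct),'depz',medz(c,m).round(4),r[1:], )
E
```

```text
top {'ph': ([24, 23, 44], [121, 122, 44]), 'jig': ([114, 120, 122], [98, 17, 122]), 'fl': ([79, 78, 85], [124, 21, 85]), 'foot': ([53, 56, 65], [113, 47, 65]), 'cam': ([141, 142, 144], [110, 5, 144])}
ph 153 depz 0.011 ((470.4, -291.7), (124.1, 58.8), 102.65)
jig 217 depz 0.0211 ((568.4, -70.2), (157.9, 95.1), 86.98)
fl 160 depz 0.0251 ((568.7, -73.0), (132.3, 45.4), 87.21)
foot 233 depz 0.008 ((633.0, 216.0), (227.5, 93.8), 2.41)
cam 69 depz 0.0541 ((711.8, 229.9), (43.2, 39.8), 6.75)
side {'ph': ([46, 48, 60], [116, 60, 60]), 'jig': ([171, 172, 168], [38, 6, 172]), 'fl': ([106, 102, 111], [133, 21, 111]), 'foot': ([74, 75, 83], [117, 28, 83]), 'cam': ([187, 186, 183], [23, 5, 187])}
ph 2236 depz 0.0157 ((712.9, -1733.6), (6279.1, 4534.0), 21.41)
jig 144 depz 0.0182 ((565.1, -72.9), (200.8, 108.5), 86.55)
fl 130 depz 0.0216 ((560.8, -67.4), (128.8, 82.8), 85.87)
foot 243 depz 0.0044 ((620.3, 189.9), (214.5, 136.9), 176.31)
cam 70 depz 0.0497 ((704.1, 245.0), (63.2, 48.3), 100.16)
```

```bash
python3 - <<'E'
import pickle
from meas import *
from scipy.optimize import least_squares
def line(P):
    vx,vy,x,y=cv2.fitLine(P.astype(np.float32),cv2.DIST_HUBER,0,.01,.01).ravel(); return np.array([x,y]),np.array([vx,vy])
def sides(c,ct,ctr,ang,L,W,zf):
    # zf: heights for +x,-x,+y,-y sides
    a=np.radians(ang); R=np.array([[np.cos(a),np.sin(a)],[-np.sin(a),np.cos(a)]]); out=[]
    for k,z in enumerate(zf):
        P=np.array([plane(c,u,v,z)[:2]*1000 for u,v in ct]); Q=(P-ctr)@R.T
        ax=k//2; s=1-2*(k%2); h=(L,W)[ax]/2; o=(W,L)[ax]/2
        S=Q[(abs(Q[:,ax]*s-h)<7)&(abs(Q[:,1-ax])<o-9)]
        p,d=line(S); sl=d[1-ax] and d[ax]/d[1-ax]; out.append((round(float(p[ax]-sl*p[1-ax]),2),round(float(np.degrees(sl))*(-1 if ax==0 else 1),2),len(S)))
    return out,R
for n in('top','side'):
    c=pickle.load(open(n+'0.pkl','rb')); I=c['img'].astype(int); H=cv2.cvtColor(c['img'],cv2.COLOR_RGB2HSV)
    nb=~((H[...,1]>170)&(H[...,2]>75))
    m,ct=blob(c,nb,(300,230) if n=='top' else (283,258))
    zf=(.010,.0,.010,.0)  # jig +x=world +y, jig +y=world -x
    zf=(.005,.010,.0,.010) if n=='top' else (0,.010,.0,.01)
    print(n,'jig',sides(c,ct,np.array([569,-71.]),87,156,92,zf)[0])
    m,ct=blob(c,(I.max(2)<75) if n=='side' else nb,(345,212) if n=='side' else (430,270))
    print(len(ct)); print('phone',sides(c,ct,np.array([470.4,-291.7]),102.65,124,58,(.01,.01,.01,.01))[0])
    m,ct=blob(c,nb&(I.max(2)<110),(220,222) if n=='top' else (262,322))
    P=np.array([plane(c,u,v,.006)[:2]*1000 for u,v in ct]); P=P[P[:,0]<(560 if n=='top' else 555)]
    r=least_squares(lambda q:np.hypot(P[:,0]-q[0],P[:,1]-q[1])-q[2],[560,210,48],loss='soft_l1'); print('foot',r.x.round(1),len(P))
    # needle: brighter than bar
    sl=(slice(170,208),slice(195,214)) if n=='top' else (slice(300,322),slice(205,245))
    g=I[sl].max(2); ys,xs=np.nonzero(g>(100 if n=='top' else 120)); N=np.array([plane(c,u+sl[1].start,v+sl[0].start,.008)[:2]*1000 for u,v in zip(xs,ys)])
    if len(N)>5: p,d=line(N); print('needle',len(N),p.round(1),np.degrees(np.arctan2(d[1],d[0])).round(2),N[N[:,0].argmax()].round(1), 'at x=560 y=',(p+d*(560-p[0])/d[0]).round(1))
E
```

```text
top jig [(78.71, -0.18, 32), (-77.33, 0.33, 32), (45.04, 0.15, 62), (-45.73, -0.07, 61)]
153
phone [(60.91, 0.08, 18), (-60.99, 0.17, 18), (28.15, -0.07, 46), (-28.28, 0.43, 46)]
foot [565.3 211.1  47.4] 54
needle 103 [639.5 223.9] -35.37 [674.9 203.6] at x=560 y= [560.  280.3]
side jig [(84.36, 0.37, 9), (-80.42, 5.53, 8), (51.86, -0.22, 24), (-44.85, 0.47, 30)]
72Traceback (most recent call last):
  File "<stdin>", line 23, in <module>
  File "<stdin>", line 13, in sides
  File "<stdin>", line 5, in line
cv2.error: OpenCV(4.12.0) /io/opencv/modules/imgproc/src/linefit.cpp:50: error: (-215:Assertion failed) count > 0 in function 'fitLine2D_wods'
```

```bash
python3 - <<'E'
import pickle
from meas import *
c=pickle.load(open('top0.pkl','rb')); s=pickle.load(open('side0.pkl','rb')); I=c['img'].astype(int)
np.set_printoptions(linewidth=250)
print(I[176:210,196:214].max(2))
# tri: features seen in both views: corner of jig plate, phone corners from side
S=s['img'].astype(int); m=(S.max(2)<80)&(np.arange(480)[:,None]<235)&(np.arange(480)[:,None]>185); m[:,:325]=0;m[:,370:]=0
m,ct=blob(s,m,(345,212)); print(rect(s,ct,.010)[1:],medz(s,m))
# top of tab in depth
for n,k,(u0,u1,v0,v1) in(('top',c,(185,230,190,235)),('side',s,(240,262,280,325))):
    P=np.array([dep(k,u,v) for u in range(u0,u1) for v in range(v0,v1)]);Q=P[(P[:,2]>.062)&(P[:,2]<.1)]*1000
    print(n,'tab pts',len(Q),Q.max(0).round(1),Q.min(0).round(1),Q.mean(0).round(1))
E
```

```text
[[ 64  59  64  64  62  63  63  60  66  59  63  65  64  59  64  59 122 147]
 [ 66  64  61  60  62  62  62  60  65  64  60  65  63  63  60  50 121 149]
 [ 72  62  66  62  61  66  66  69  69  66  58  61  62  65  63  58 117 145]
 [ 80  59  68  61  62  70  89 104 105  77  60  63  64  62  62  55  69 122]
 [ 75  62  63  63  64  80 114 138 134  88  55  64  64  61  62  51  65 126]
 [ 83  60  59  62  63  79 115 133 134  94  63  57  66  65  62  50  66 128]
 [ 79  58  58  57  60  76 112 133 131  99  68  65  57  70  59  56  69 124]
 [ 76  62  58  60  64  68 107 126 124  93  63  60  67  61  66  56  70 126]
 [ 94  64  63  60  63  71  90 123 111  70  58  62  61  62  60  58  64 120]
 [ 91  56  65  61  62  59  55 104  92  65  62  59  62  64  67  68  61 122]
 [ 96  63  60  62  68  62  59 109 104  72  63  64  62  64  61  65  59 126]
 [110  57  60  63  62  61  56 105 101  69  69  67  63  63  61  62  51 120]
 [108  55  62  63  64  60  59  90  94  68  63  66  64  63  63  64  57 120]
 [107  56  67  64  62  59  62  90  94  74  62  60  64  63  62  61  56 121]
 [111  63  65  60  67  60  62  94  96  70  64  60 
[... 965 characters left out ...]
0  81  85  79  76  73  69  65  65]
 [ 63  70  77  76  68  79  83  74  90  94  78  83  76  67  69  71  71  73]
 [ 61  68  73  62  68  62  68  66  83  98  91  71  59  73  70  66  79  75]
 [ 55  49  47  51  51  43  40  47  45  32  35  35  38  63  73  70  65  69]
 [ 41  35  41  41  38  42  42  38  45  45  40  49  35  48  64  71  79  73]
 [ 38  41  35  37  44  40  40  45  46  41  40  37  38  34  67  80  71  66]
 [ 43  40  47  43  40  41  44  41  38  34  39  31  33  27  42  63  81  84]]
((464.6, -275.8), (119.4, 51.1), 103.82) 0.007650367315938322
top tab pts 115 [571.9 233.1  89.8] [561.5 196.8  62.4] [565.8 214.   80.4]
side tab pts 106 [570.7 234.4  86.3] [557.7 195.5  62.4] [562.3 218.1  76.2]
```

arm_command([
  [26.4,17.5,-12.8],
  [26.4,17.5,-12.8],
  [26.4,17.5,-12.8],
  [26.4,17.5,-12.8],
  [26.4,17.5,-12.8],
  [26.4,17.5,-12.8],
  [26.4,17.5,-12.8],
  [26.4,17.5,-12.8],
  [26.4,17.5,-12.8],
  [26.4,17.5,-12.8],
  [26.4,17.5,-12.8],
  [26.4,17.5,-12.8],
  [0,0,0],
], spin=[7.14,7.14,7.14,7.14,7.14,7.14,7.14,7.14,7.14,7.14,7.14,7.14,0], jaw=1)

```text
time: 1.4
tool_pos: [0.4727, -0.2895, 0.2491]
tool_rot: [-3.14, -0.003, 1.799]
contact_force: [0.1, -1.0, -0.3]
opening: 0.0917
grip_force: 0.0
```

```bash
cat > view.py <<'E'
from meas import *
from scipy.optimize import least_squares
import pickle
c=pickle.load(open('top0.pkl','rb')); I=c['img'].astype(float).max(2)
N=[]
for v in range(179,206):
    w=np.clip(I[v,201:208]-70,0,None); u=(w*np.arange(201,208)).sum()/w.sum(); N.append(plane(c,u,v,.008)[:2]*1000)
N=np.array(N); vx,vy,x,y=cv2.fitLine(N.astype(np.float32),cv2.DIST_HUBER,0,.01,.01).ravel()
d=np.array([vx,vy])*np.sign(vx); tip=plane(c,203.4,178.6,.008)[:2]*1000; print('needle',np.degrees(np.arctan2(d[1],d[0])),'tip',tip,'axis',tip-85*d)
H=cv2.cvtColor(c['img'],cv2.COLOR_RGB2HSV); blue=((H[...,1]>170)&(H[...,2]>75)).astype(np.uint8)
ctr=np.array([207,216]); 
# radial edge: from outside inward to first non-blue
for z in(0,.006):
    E=[]
    for a in np.radians(np.arange(-70,251,4)): # downwards positive v
        if abs((np.degrees(a)+90+180)%360-180)<30: continue
        rr=np.arange(32,12,-.25); U=ctr[0]+rr*np.cos(a);V=ctr[1]+rr*np.sin(a)
        k=np.argmax(blue[V.round().astype(int),U.round().astype(int)]==0); E.append(plane(c,U[k],V[k],z)[:2]*1000)
    E=np.array(E); r=least_squares(lambda q:np.hypot(E[:,0]-q[0],E[:,1]-q[1])-q[2],[565,213,48],loss='soft_l1'); print('foot z',z,r.x.round(1),np.abs(r.fun).max().round(1))
E
python3 view.py; python3 - <<'E'
from h import *
c=read_camera('top'); save(c,'t1.png'); cv2.imwrite('pics/t1c.png',cv2.resize(c['img'][180:340,330:490,::-1],None,fx=3.5,fy=3.5)); print(observe()['tool_pos'],observe()['tool_rot'])
E
```

```text
needle 6.958396 tip [654.24795781 224.21390006] axis [569.87404118 213.9162688 ]
foot z 0 [568.9 215.1  48.5] 1.8
foot z 0.006 [567.5 214.   48.2] 1.8
[ 0.47160106 -0.29058156  0.24985425] [-3.14010668e+00 -2.05949603e-03  1.79546366e+00]
```

View pics/t1c.png

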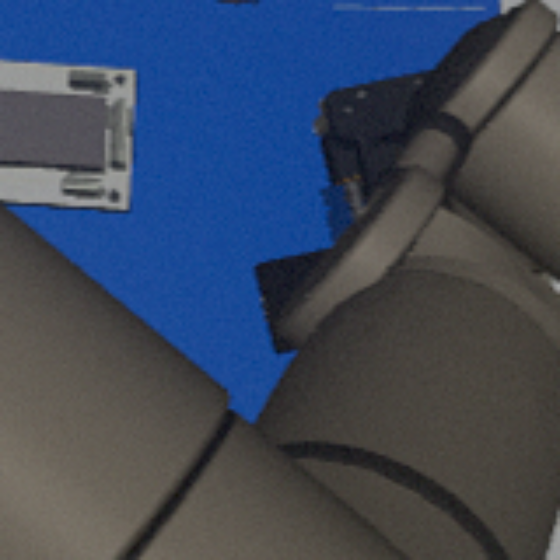

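The port end of the phone (crop 265,310) is still visible below the arm and hasn't moved. Next I descend and grip.

arm_command([
  [-0.3,-0.3,-15],
  [-0.3,-0.3,-15],
  [-0.3,-0.3,-15],
  [-0.3,-0.2,-12],
  [0,0,-7],
  [0,0,-4],
  [0,0,0],
  [0,0,0],
], spin=[0,0,0,0,0,0,0,0])

```text
time: 2.25
tool_pos: [0.4698, -0.2932, 0.1836]
tool_rot: [3.141, 0.001, 1.793]
contact_force: [-0.6, -1.1, -0.1]
opening: 0.0919
grip_force: 0.0
```

arm_command([
  [0,0,0],
  [0,0,0],
  [0,0,0],
  [0,0,0],
  [0,0,0],
  [0,0,0],
  [0,0,0],
  [0,0,0],
  [0,0,0],
], spin=[0,0,0,0,0,0,0,0,0], jaw=-1, squeeze=15)

```text
time: 3.15
tool_pos: [0.4698, -0.293, 0.1833]
tool_rot: [3.141, 0.0, 1.793]
contact_force: [2.7, 0.6, 1.4]
opening: 0.0578
grip_force: 15.0
```

arm_command([
  [0,0,10],
  [0,0,20],
  [0,0,20],
  [0,0,20],
  [12.4,27.7,0],
  [12.4,27.7,0],
  [12.4,27.7,0],
  [12.4,27.7,0],
  [12.4,27.7,0],
  [12.4,27.7,0],
  [12.4,27.7,0],
  [12.4,27.7,0],
  [0,0,0],
  [0,0,0],
], spin=[0,0,0,0,-1.96,-1.96,-1.96,-1.96,-1.96,-1.96,-1.96,-1.96,0,0])

```text
time: 4.55
tool_pos: [0.5686, -0.0709, 0.2532]
tool_rot: [-3.141, 0.0, 1.522]
contact_force: [0.5, -0.0, -2.2]
opening: 0.0573
grip_force: 15.0
```

```bash
python3 - <<'E'
from h import *
import pickle
o=observe(); print(o['tool_pos'],o['tool_rot'],o['opening'],o['grip_force'])
c=read_camera('top'); s=read_camera('side'); pickle.dump((c,s),open('p2.pkl','wb'))
a=cv2.resize(c['img'][150:280,270:420,::-1],(400,347)); b=cv2.resize(s['img'][170:300,220:370,::-1],(400,347))
cv2.imwrite('pics/p2.png',np.hstack([a,b]))
E
```

```text
[ 0.56863613 -0.07091331  0.25317733] [-3.14061218e+00  3.10879487e-04  1.52163915e+00] 0.057341657281307704 14.999590069055557
```

View pics/p2.png

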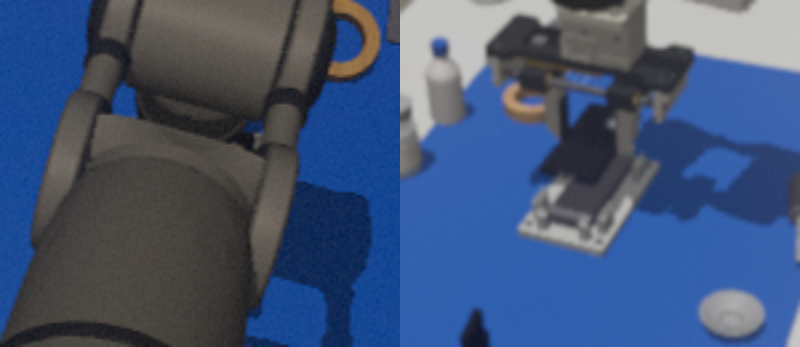

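The left half is the top view, where the arm hides the phone. The right half is the side view: the phone hangs level over the jig with its port end (right crop 560,165) above the two posts. I lower it.

arm_command([
  [0.7,-0.5,-10],
  [0,0,-10],
  [0,0,-10],
  [0,0,-5],
  [0,0,-3],
  [0,0,-3],
  [0,0,0],
], spin=[-0.1,0,0,0,0,0,0])

```text
time: 5.35
tool_pos: [0.5696, -0.0718, 0.2119]
tool_rot: [-3.141, -0.0, 1.518]
contact_force: [-0.3, -0.3, -1.3]
opening: 0.0575
grip_force: 15.0
```

arm_command([
  [0,0,-1.5],
  [0,0,-1.5],
  [0,0,-1.2],
  [0,0,0],
  [0,0,0],
], spin=[0,0,0,0,0])

```text
time: 5.85
tool_pos: [0.5696, -0.0719, 0.208]
tool_rot: [3.141, -0.0, 1.518]
contact_force: [0.6, 1.5, -0.6]
opening: 0.0574
grip_force: 15.0
```

arm_command([
  [0,0,-0.7],
  [0,0,0],
], spin=[0,0])

```text
time: 6.05
tool_pos: [0.5696, -0.0719, 0.2073]
tool_rot: [3.141, -0.0, 1.518]
contact_force: [-0.4, 0.6, -1.3]
opening: 0.0577
grip_force: 15.0
```

arm_command([
  [0,0,0],
  [0,0,0],
  [0,0,0],
  [0,0,0],
  [0,0,0],
], spin=[0,0,0,0,0], jaw=1)

```text
time: 6.55
tool_pos: [0.5696, -0.0719, 0.2073]
tool_rot: [3.141, 0.0, 1.518]
contact_force: [-0.5, 0.0, 0.6]
opening: 0.0906
grip_force: 0.0
```

arm_command([
  [0,0,10],
  [0,0,20],
  [0,0,30],
  [0,0,33],
  [0,26,0],
  [0,26,0],
  [0,26,0],
  [0,26,0],
  [0,26,0],
  [0,26,0],
  [0,26,0],
  [0,26,0],
  [0,26,0],
  [0,26,0],
  [-1.6,26.4,0],
  [0,0,0],
  [0,0,0],
], spin=[0,0,0,0,1,1,1,1,1,1,1,1,1,1,0,0,0])

```text
time: 8.25
tool_pos: [0.5678, 0.2148, 0.3007]
tool_rot: [3.141, 0.0, 1.694]
contact_force: [0.0, 0.1, 0.0]
opening: 0.0921
grip_force: 0.0
```

```bash
python3 - <<'E'
from meas import *
import pickle
o=observe(); print(o['tool_pos'],o['tool_rot'])
c=read_camera('top'); s=read_camera('side'); pickle.dump((c,s),open('p3.pkl','wb'))
a=cv2.resize(c['img'][170:265,280:390,::-1],(463,400),interpolation=cv2.INTER_CUBIC); b=cv2.resize(s['img'][200:280,250:330,::-1],(320,320)); b=np.vstack([b,np.zeros((80,320,3),np.uint8)])
cv2.imwrite('pics/p3.png',np.hstack([a,b]))
I=c['img'].astype(int); m,ct=blob(c,I.max(2)<60,(325,222)); print(rect(c,ct,.034)[1:],medz(c,m))
for u,v in((312,206),(312,226),(330,217),(350,210),(355,228)): print(u,v,dep(c,u,v).round(4),I[v,u])
E
```

```text
[0.56777678 0.21476799 0.30070412] [3.14114515e+00 3.48805006e-04 1.69370013e+00]
((567.3, -72.8), (123.3, 60.3), 87.03) 0.0350784025655968
312 206 [ 0.5889 -0.0211  0.0342] [27 31 50]
312 226 [ 0.5438 -0.0217  0.0353] [23 22 45]
330 217 [ 0.5648 -0.0608  0.0349] [32 35 49]
350 210 [ 0.5821 -0.1049  0.032 ] [18 28 43]
355 228 [ 0.5408 -0.1154  0.0368] [26 27 44]
```

View pics/p3.png

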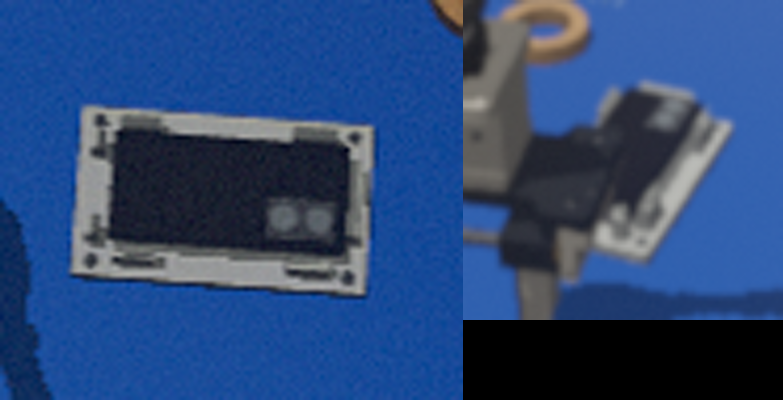

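The phone is seated between the two left posts and the right wall with the island at the right end (crop 300,218). It reads flat at 35 mm. Next I descend on the mirror tab.

arm_command([
  [0,0,-15],
  [0,0,-15],
  [0,0,-15],
  [0,0,-10],
  [0,0,-10],
  [0,0,0],
], spin=[0,0,0,0,0,0])

```text
time: 8.95
tool_pos: [0.5677, 0.2139, 0.234]
tool_rot: [-3.139, 0.0, 1.692]
contact_force: [-0.1, -0.2, -0.2]
opening: 0.0919
grip_force: 0.0
```

arm_command([
  [0,0,0],
  [0,0,0],
  [0,0,0],
  [0,0,0],
  [0,0,0],
  [0,0,0],
  [0,0,0],
  [0,0,0],
  [0,0,0],
  [0,0,0],
  [0,0,0],
  [0,0,0],
  [0,0,0],
  [0,0,0],
], spin=[0,0,0,0,0,0,0,0,0,0,0,0,0,0], jaw=-1, squeeze=25)

```text
time: 10.35
tool_pos: [0.5677, 0.2145, 0.2352]
tool_rot: [-3.141, 0.0, 1.692]
contact_force: [-3.5, -0.8, 2.0]
opening: 0.0076
grip_force: 25.0
```

```bash
python3 - <<'E'
from meas import *
import pickle
c,s=pickle.load(open('p3.pkl','rb'))
I=c['img'].astype(int); m,ct=blob(c,I.max(2)<60,(325,222)); m=cv2.erode(m,np.ones((5,5))); ys,xs=np.nonzero(m)
P=np.array([dep(c,u,v) for u,v in zip(xs,ys)]); P=P[abs(P[:,2]-.035)<.006]
k,*_=np.linalg.lstsq(np.c_[P[:,:2]-P[:,:2].mean(0),np.ones(len(P))],P[:,2],rcond=None); print('slopes',k,len(P))
o=observe(); print(o['tool_pos'],o['tool_rot'],o['contact_force'],o['torque'],o['opening'],o['grip_force'])
E
```

```text
slopes [-0.01094313  0.00492036  0.0351346 ] 877
[0.56767206 0.21446744 0.23519171] [-3.14058803e+00  8.29600916e-05  1.69229759e+00] [-3.48562437 -0.84790885  2.02505443] [-0.04644181  0.46284128 -0.01947703] 0.007597140061738978 24.999385178089142
```

arm_command([
  [-0.5,0,0],
  [0,0,0],
  [0,0,0],
  [0,0,0],
  [0,0,0],
  [0,0,0],
  [0,0,0],
], spin=[0,-4,-4,-4,-4,-4,0], squeeze=35)

```text
time: 11.05
tool_pos: [0.5677, 0.2144, 0.2352]
tool_rot: [3.141, -0.0, 1.343]
contact_force: [-1.4, -1.4, 0.3]
opening: 0.0072
grip_force: 35.0
```

arm_command([
  [0,0,0],
  [0,0,0],
  [0,0,0],
  [0,0,0],
  [0,0,0],
  [0,0,0],
  [0,0,0],
  [0,0,0],
  [0,0,0],
], spin=[-4,-4,-4,-4,-4,-4,-4,0,0])

```text
time: 11.95
tool_pos: [0.568, 0.2143, 0.2353]
tool_rot: [3.14, -0.001, 0.857]
contact_force: [2.9, -1.9, -1.4]
opening: 0.0079
grip_force: 35.0
```

```bash
python3 - <<'E'
from meas import *
import pickle
o=observe(); print(o['tool_pos'],o['tool_rot'],o['contact_force'],o['torque'],o['opening'],o['grip_force'])
c=read_camera('top'); s=read_camera('side'); pickle.dump((c,s),open('p4.pkl','wb'))
a=cv2.resize(c['img'][160:270,180:290,::-1],(400,400),interpolation=cv2.INTER_CUBIC); b=cv2.resize(s['img'][215:345,200:330,::-1],(400,400),interpolation=cv2.INTER_CUBIC)
cv2.imwrite('pics/p4.png',np.hstack([a,b]))
E
```

```text
[0.56796192 0.21427464 0.23525986] [ 3.14021638e+00 -8.34374137e-04  8.57491424e-01] [ 2.92655657 -1.91590717 -1.35837556] [-0.37041427 -0.44099503  0.07923918] 0.007905650718077122 35.0068724155426
```

View pics/p4.png

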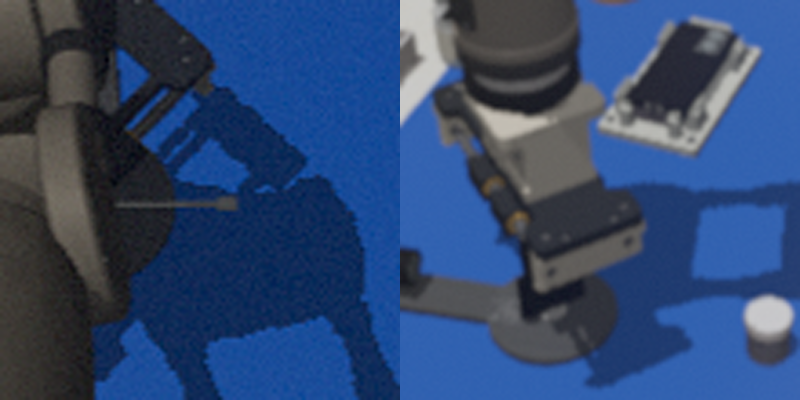

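The needle shows in the left half from (115,205) to its tip at (238,203), pointing right towards the port end of the jig. I fit its line against the port.

```bash
cat > nd.py <<'E'
from meas import *
import pickle,sys
c,s=pickle.load(open(sys.argv[1],'rb')); I=c['img'].astype(float).max(2)
# chroma: needle is greyish vs blue/dark: use red channel
R=c['img'][...,0].astype(float); N=[]
for u in range(213,245):
    w=np.clip(R[210:222,u]-np.median(R[208:224,u])-12,0,None)
    if w.sum()>10: v=(w*np.arange(210,222)).sum()/w.sum(); N.append((*(plane(c,u,v,.008)[:2]*1000),u,v))
N=np.array(N); print(N[::4].round(1), N[-1].round(1))
vx,vy,x,y=cv2.fitLine(N[:,:2].astype(np.float32),cv2.DIST_HUBER,0,.01,.01).ravel()
a=np.degrees(np.arctan2(vy,vx)); 
at=lambda Y:x+vx*(Y-y)/vy
print('needle ang',a if a<0 else a-180,'x at axis',at(214.5),'x at port y=-9.5',at(-9.5))
# phone port end now (top face z .034)
m,ct=blob(c,I<60,(325,222)); P,ce,sz,an=rect(c,ct,.034); print(ce,sz,an)
b=cv2.boxPoints((ce,sz,an)); b=b[b[:,1].argsort()][2:]; print('port end mid',b.mean(0))
E
python3 nd.py p4.pkl
```

```text
[[568.8 198.6 213.  215.7]
 [568.6 189.7 217.  215.9]
 [568.9 180.9 221.  215.9]
 [568.9 172.  225.  215.9]
 [569.5 163.1 229.  215.7]
 [570.  154.3 233.  215.6]
 [570.1 145.4 237.  215.6]
 [570.8 136.5 241.  215.4]] [570.4 129.8 244.  215.6]
needle ang -88.00564 x at axis 567.7808 x at port y=-9.5 575.581
(567.3, -72.8) (123.3, 60.4) 87.12
port end mid [570.3975    -11.2278595]
```

arm_command([
  [0,0,0],
  [0,0,0],
  [0,0,0],
  [0,0,0],
], spin=[-0.55,0,0,0])

```text
time: 12.45
tool_pos: [0.5679, 0.2143, 0.2352]
tool_rot: [3.14, -0.001, 0.846]
contact_force: [4.7, -3.1, -2.2]
opening: 0.0079
grip_force: 35.0
```

```bash
python3 - <<'E'
from h import *
import pickle
o=observe(); print(o['tool_pos'],o['tool_rot'],o['contact_force'],o['grip_force'],o['time'])
pickle.dump((read_camera('top'),read_camera('side')),open('p5.pkl','wb'))
E
python3 nd.py p5.pkl | tail -3
```

```text
[0.56791969 0.21428505 0.23524314] [ 3.14027184e+00 -7.64158908e-04  8.45522807e-01] [ 4.65572824 -3.10125794 -2.18652521] 35.006638169288635 12.45
needle ang -89.76852 x at axis 568.2863 x at port y=-9.5 569.1913
(567.3, -72.8) (123.3, 60.3) 87.03
port end mid [570.49426  -11.232819]
```

```bash
python3 - <<'E'
from h import *
import pickle
L=[read_camera('top') for _ in range(10)]
c=L[0]; c['img']=np.mean([x['img'].astype(float) for x in L],0).round().astype(np.uint8)
pickle.dump((c,None),open('p6.pkl','wb')); print(observe()['tool_rot'])
E
python3 nd.py p6.pkl
```

```text
[ 3.14026195e+00 -8.13754761e-04  8.45519397e-01]
[[568.2 198.6 213.  216. ]
 [568.4 189.7 217.  216. ]
 [568.6 180.9 221.  216. ]
 [568.5 172.  225.  216.1]
 [568.4 163.1 229.  216.2]
 [568.3 154.2 233.  216.4]
 [568.5 145.3 237.  216.4]
 [568.4 136.4 241.  216.5]] [569.  129.8 244.  216.3]
needle ang -89.86896 x at axis 568.31726 x at port y=-9.5 568.8295
(567.3, -72.8) (123.3, 60.3) 87.03
port end mid [570.49426  -11.232819]
```

arm_command([
  [0,0,0],
  [0,0,0],
  [0,0,0],
  [0,0,0],
  [0,0,0],
], spin=[0.35,0,0,0,0])

```text
time: 13.55
tool_pos: [0.5679, 0.2143, 0.2352]
tool_rot: [3.14, -0.001, 0.852]
contact_force: [4.4, -3.2, -2.4]
opening: 0.0079
grip_force: 35.0
```

```bash
python3 - <<'E'
from h import *
import pickle
L=[read_camera('top') for _ in range(10)]
c=L[0]; c['img']=np.mean([x['img'].astype(float) for x in L],0).round().astype(np.uint8)
pickle.dump((c,None),open('p7.pkl','wb')); o=observe(); print(o['tool_rot'],o['contact_force'],o['time'])
E
python3 nd.py p7.pkl|tail -3
```

```text
[ 3.14030426e+00 -7.10018357e-04  8.51621565e-01] [ 4.49197963 -2.58386532 -2.3640852 ] 14.05
needle ang -88.63973 x at axis 567.9647 x at port y=-9.5 573.2837
(567.3, -72.8) (123.3, 60.3) 87.03
port end mid [570.49426  -11.232819]
```

```bash
python3 -c "
from cell import *
print(hand_in())"
```

```text
the job is handed in; nothing more can be done
None
```

I seated the phone flat and back-side-up in the jig, with its port end at the window, and let go of it. The gripper still holds the mirror with the needle pointing within about 2 mm of the port's centre; the job is handed in at about 14 s, but no verdict came back.

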